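# Fetch the grill press from behind the mills

## Robot

A 6-joint arm with a two-finger parallel gripper is mounted at the origin on a cart in front of the work surface, level with it; the furniture and walls round the work are solid. World frame = base frame: x ahead of the robot, y to its left, z up, the work surface at z = 0. Lengths are in m, angles in degrees, forces in N, time in s.
With the tool pointing down it reaches from about 0.25 to 0.775 m from the base axis. Payload 8.9 kg.
Tool frame: the origin (TCP) lies between the finger pads; the fingertips stand 14 mm ahead of it and the grasp point (between the pads) lies 5 mm behind it (tip_extent is the distance from the TCP to the fingertips, in m); z points along the fingers, y is the line along which they close (so a half turn about z gives the same grasp; the last joint's range is limited). The gripper opens to 85 mm and grips with 20 to 120 N. Pads are 22 mm wide; open, the fingers measure 114 mm over their backs; the gripper's body (76 mm by 85 mm) begins 54 mm behind the grasp point. The pads swing forward as they close: fully open they stand 13 mm farther back than shut.
Start: joints at [64.441, 16.656, -8.789, 64.555, 0, 82.019], TCP at [0.159, 0.5, 0.245] pointing down, gripper open.
Joint ranges: [-144.48, 144.48], [-52.06, 99.96], [-74.48, 78.29], [-112.23, 115.85], [-86.99, 84.42], [-180, 180]. Speed limits (degrees/s): [127.2, 127.2, 159.86, 180, 180, 180].

## Interface

Orientations are given as a 3x3 rotation matrix whose columns are the frame's x, y, z axes.
In Python, from cell import * gives the robot as it stands.
- The arm moves only by the tool move_arm, never from a script. Its argument "motion" is a list of rows, each a list of 6 numbers: the shift along the world's x, y, z in a scale on which 1.0 is 0.6 m, then the turn, a rotation vector about the world's x, y, z in fractions of the full range, 1 being 180 degrees. In form: [[tx, ty, tz, wx, wy, wz], ...]. A call has 1 to 20 rows; each row is the pose to reach, as a shift and turn from the pose commanded when the call began; what a row does not reach only later rows make up. A row lasts 1/12 s, in which the tool goes at most 41.7 mm and 7.16 degrees, less where a joint would pass 70% of its speed; a pose out of reach is approached as far as the arm can. A shift or turn number past 1, either way, is cut back to 1. A call with a gripper value outside its range is refused whole. "hand" is the finger opening in mm, from 0 to 85.4, set as the call begins (left out, the last holds). The fingers move at their own pace and stop on an object; "squeeze" is the grip in N (left out, the last holds). Time passes only in rows, so rows that repeat a pose let the fingers close. It gives the time, the measured TCP pose, the force, the opening and the grip force at its end, in the units of the state.
- state(): the state, without advancing time (a new reading comes with each control period).
- capture(name): name is "side" or "top" or "wrist"; returns a dict with "pixels" (400x640x3 uint8, blue, green, red), "K" (3x3 intrinsics, pixels), "R" (3x3) and "t" (3): a world point X has camera coordinates R X + t. Camera axes: x right, y down, z forward; pixel columns grow to the right and rows downward; lengths in m; the calibration is good to about 2 mm. A picture is of the moment at which its call begins. There is no depth.
- finish_job(): hands the job in; it is judged then, once.
The state is a dict: "t": time; "joints": joint angles; "joint_velocities": joint speeds; "effort": joint torques, N m; "tcp_pos": TCP position; "ee_rot": TCP orientation; "wrist_force": force on the tool from outside, world axes, zero at the start; "torque": the same for the moment, N m; "opening": finger opening in m; "finger_force": force on a finger pad.
Only numpy, scipy, OpenCV 4.12 (cv2) and the standard library are available. Lean on these libraries where they do the work, as an engineer would, in place of code of your own. Each camera call takes 0.05 s, during which the arm holds its last target. There are 200 camera calls.

## Task

The grill press lies at the back of the wooden condiment caddy. First clear the steel mill, the wooden mill and the spice jar that stand in front of it over to the chopping board, standing upright; then lift the press out by its wooden handle and set it in the griddle pan without a clatter: rest one lower edge of its plate in the pan first, clearly tilted, and, still holding it, pivot it down flat before letting go. After that put each mill back upright just where it stood in the caddy, but leave the spice jar standing on the board for the seasoning, and do not knock anything over or push the lemon or the garlic about.

Things in the scene. Friction and masses are not known exactly. Their poses are not given: they have to be found in the camera images.
- caddy: Low open wooden tray, fixed, 184 (its x) x 216 (its y) mm; walls 6 thick, 30 high (grips on the y end walls reach 40), floor 10 thick. Origin: centre of the underside; its x runs from the front row (robot side) to the back. On its floor the mills and the jar stand in a row at x = -49, at y = -66, 0, +66 mm (which is where varies); the press lies behind them at x about +32.
- grill_press: Black cast-iron grill press, 0.6 to 0.9 kg: plate 90 (its x) x 160 (its y) x 10 mm, light wooden bar handle above its middle: 24 mm wide (x), 124 long (y), 46 to 70 mm above the underside, on two posts at y = +-50. Origin: centre of the plate's underside; z up.
- griddle: Black rectangular cast-iron griddle pan on a dark wooden underliner (216 x 142 mm), fixed. Inside 184 (its x) x 114 (its y) mm, flat floor 22 mm and rim 42 mm above the worktop, walls 7 mm, loop handles at the x ends reach 119 mm from the centre, 43 mm up. Origin: under its centre at worktop height. The press fits with its long side along the pan's x, 12 mm play all round.
- chopping_board: Light wooden chopping board, fixed, 220 (its x) x 150 (its y) x 18 mm. Origin: centre of its underside. Empty at the start; the side area for the mills and the jar.
- steel_mill: Tall cylindrical mill of brushed steel with black foot and seam, 215 mm high, 50 mm across (foot 54), 0.36 kg. Straight-sided head from 162 to 205 mm above its foot; grip there, so that the gripper's body stays above its top. Nothing on it turns. Origin: centre of the underside.
- wooden_mill: Shorter mill of brown wood with a thin steel band, 176 mm high, foot 56 mm across, 0.28 kg. Straight-sided head 53 mm across from 121 to 158 mm above its foot; grip there. Nothing on it turns. Origin: centre of the underside.
- spice_jar: Small round spice jar with a black cap, 41 mm across, 105 mm high, 0.11 kg; the only jar in the caddy. Origin: centre of the underside.
- lemon: Loose lemon, about 71 x 53 x 51 mm, on the worktop in front of the caddy; to be left alone. Origin: its underside.
- garlic: Loose garlic bulb, 56 mm across and high, on the worktop in front of the caddy; to be left alone. Origin: its underside.

How it is judged (in metres and radians):
On the way, in this order (a step that is already met when the one before it is completed fails the run):
1. both mills and the spice jar stand upright and released on the chopping board, the press still in the caddy (x of steel_mill in the frame of chopping_board between -0.11 and 0.11 m and y of steel_mill in the frame of chopping_board between -0.075 and 0.075 m and z of steel_mill in the frame of chopping_board between 0.01 and 0.026 m and angle between each of steel_mill, wooden_mill, spice_jar's own z axis and vertical below 0.1 rad and contact force between the fingers and steel_mill below 0.2 N and x of wooden_mill in the frame of chopping_board between -0.11 and 0.11 m and y of wooden_mill in the frame of chopping_board between -0.075 and 0.075 m and z of wooden_mill in the frame of chopping_board between 0.01 and 0.026 m and contact force between the fingers and wooden_mill below 0.2 N and x of spice_jar in the frame of chopping_board between -0.11 and 0.11 m and y of spice_jar in the frame of chopping_board between -0.075 and 0.075 m and z of spice_jar in the frame of chopping_board between 0.01 and 0.026 m and contact force between the fingers and spice_jar below 0.2 N and distance of grill_press from where it was at the start of the episode below 0.03 m), for 0.2 s.
2. with the mills still out of the caddy, the held press touches down in the griddle pan on an edge, tilted by 9 to 45 degrees (x of grill_press in the frame of griddle between -0.025 and 0.025 m and y of grill_press in the frame of griddle between -0.025 and 0.025 m and z of grill_press in the frame of griddle below 0.06 m and angle between grill_press's own z axis and vertical between 0.157 and 0.785 rad and contact force between grill_press and griddle above 0.4 N and contact force between the fingers and grill_press above 1 N and distance of each of steel_mill, wooden_mill from where it was at the start of the episode above 0.08 m), for 0.1 s.
3. the press is pivoted down flat onto the pan floor while still held (x of grill_press in the frame of griddle between -0.025 and 0.025 m and y of grill_press in the frame of griddle between -0.025 and 0.025 m and z of grill_press in the frame of griddle between 0.016 and 0.03 m and angle between grill_press's own z axis and vertical below 0.09 rad and contact force between grill_press and griddle above 0.4 N and contact force between the fingers and grill_press above 1 N), for 0.1 s.
At the end, for the whole second after the job is handed in: Press flat (3 deg) on the pan floor, its centre within 25 mm of the pan's along both axes; each mill upright (4.5 deg) within 15 mm of its starting place; the spice jar upright on the chopping board; all released and at rest (x of grill_press in the frame of griddle between -0.025 and 0.025 m and y of grill_press in the frame of griddle between -0.025 and 0.025 m and z of grill_press in the frame of griddle between 0.016 and 0.028 m and angle between grill_press's own z axis and vertical below 0.05 rad and linear speed of each of grill_press, steel_mill, wooden_mill, spice_jar below 0.02 m/s and distance of each of steel_mill, wooden_mill from where it was at the start of the episode below 0.015 m and angle between each of steel_mill, wooden_mill's own z axis and vertical below 0.08 rad and x of spice_jar in the frame of chopping_board between -0.11 and 0.11 m and y of spice_jar in the frame of chopping_board between -0.075 and 0.075 m and z of spice_jar in the frame of chopping_board between 0.01 and 0.026 m and angle between spice_jar's own z axis and vertical below 0.1 rad and contact force between the fingers and spice_jar below 0.2 N); the robot touches nothing.
It fails at once if a mill or the spice jar is knocked over (tilted by more than 35 degrees) (angle between any of steel_mill, wooden_mill, spice_jar's own z axis and vertical above 0.6 rad).
It fails at once if the lemon or the garlic is pushed by more than 30 mm (distance of any of lemon, garlic from where it was at the start of the episode above 0.03 m).
It also fails if it takes over 115 s, if anything falls off the work surface, if the arm or the gripper's body presses on something with over 40 N, if the wrist force passes 120 N, or if a joint passes its speed limit or range.

## Working session

There is one attempt and no reset: what is moved stays moved. The work goes in short steps, Python scripts to look and compute and a tool call to move; the robot and the scene stay as the last step left them, time stands still between calls to the robot, and variables do not carry over. Pictures are saved under pics/ and viewed, at most 14 in all, crops included, and the job is handed in when it is done.

Besides the shell and the picture viewer there is one more tool, called after "Call:" by a JSON object that holds its "fn" and its "kwargs". move_arm: Moves the arm, as the interface text tells. Its arguments: {"type":"object","properties":{"motion":{"type":"array"},"hand":{"type":"number"},"squeeze":{"type":"number"}},"required":["motion"]}

```bash
ls; mkdir -p pics
python3 - <<'E'
from cell import *
import cv2
s=state();print(s['t'],s['tcp_pos'],s['ee_rot'],s['opening'])
for n in("top","side"):
    c=capture(n);cv2.imwrite(f"pics/{n}0.png",c["pixels"]);print(n,c["K"],c["R"],c["t"])
E
```

```text
pics
0.0 [0.15835864 0.50009367 0.24472637] [[-9.53308165e-01  3.01998697e-01 -5.74744333e-04]
 [ 3.01999186e-01  9.53307436e-01 -1.19367546e-03]
 [ 1.87419612e-04 -1.31151288e-03 -9.99999122e-01]] 0.08563900964716094
top [[480.52718661   0.         322.45919268]
 [  0.         480.52718661 203.05404994]
 [  0.           0.           1.        ]] [[-0.40135861 -0.91589681 -0.00665604]
 [-0.86075336  0.37965804 -0.33906258]
 [ 0.31307336 -0.13035648 -0.94074027]] [0.37853963 0.41481288 1.02511269]
side [[367.74075625   0.         318.20213606]
 [  0.         367.74075625 193.38909664]
 [  0.           0.           1.        ]] [[-0.99969695 -0.00138187  0.02457825]
 [-0.02227635  0.4757035  -0.87932357]
 [-0.01047685 -0.87960461 -0.47559012]] [ 0.54021411 -0.02008022  1.02284222]
```

View pics/top0.png

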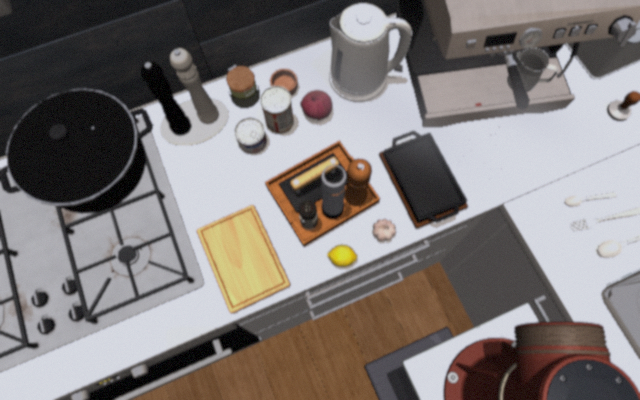

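View pics/side0.png

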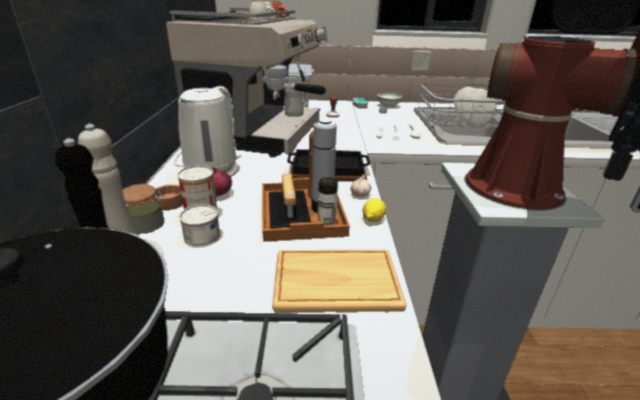

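The top view shows the caddy at about (322,192), with the jar (309,212), steel mill (333,190) and wooden mill (358,178) in front. The press handle is at (315,172), the griddle at (424,178), the board at (243,258), the lemon at (342,256) and the garlic at (384,230). Next I'll enlarge both views.

Run:
```python
import cv2
a=cv2.imread("pics/top0.png")
cv2.imwrite("pics/topA.png",cv2.resize(a[120:270,260:475],(774,540),interpolation=cv2.INTER_CUBIC)) # 3.6x
b=cv2.imread("pics/side0.png")
cv2.imwrite("pics/sideA.png",cv2.resize(b[110:320,250:410],(640*6//8,630*6//8*1),interpolation=cv2.INTER_CUBIC)[:]) 
cv2.imwrite("pics/topB.png",cv2.resize(a[195:320,185:300],(460,500),interpolation=cv2.INTER_CUBIC)) #4x
```

```text
(no output)
```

View pics/topA.png

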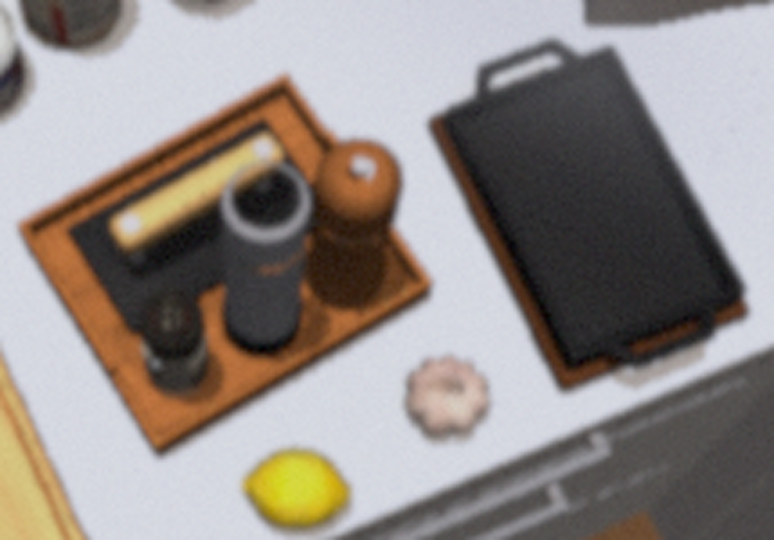

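View pics/topB.png

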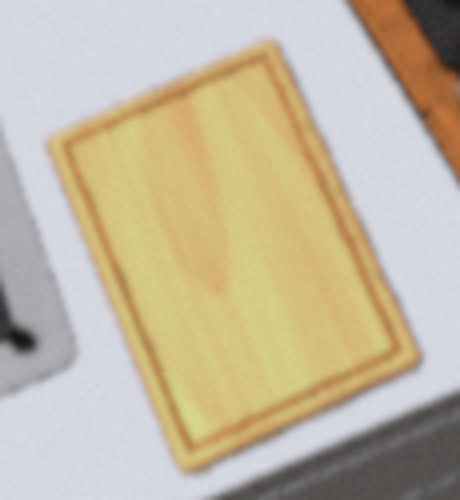

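The enlarged crops give the corners I need. In topA, the caddy corners are (22,228), (286,78), (430,283) and about (160,440), and the pan rim corners are (440,122), (612,50), (745,293) and (570,365). In topB, the board corners are (50,143), (270,40), (420,355) and (188,462).

```bash
cat > h.py <<'E'
import numpy as np, cv2
def ray(c,u,v,z):
    R,t,K=map(np.array,(c["R"],c["t"],c["K"]))
    d=R.T@np.linalg.solve(K,[u,v,1.]); o=-R.T@t
    return o+d*(z-o[2])/d[2]
def rect(P):
    (cx,cy),(w,h),a=cv2.minAreaRect((np.array(P)[:,:2]*1000).astype(np.float32)); return cx,cy,w,h,a
def proj(c,X):
    p=np.array(c["K"])@(np.array(c["R"])@X+np.array(c["t"])); return p[:2]/p[2]
E
python3 - <<'E'
from cell import *
from h import *
c=capture("top")
A=lambda u,v,z:ray(c,(u+.5)/3.6-.5+260,(v+.5)/3.6-.5+120,z)
B=lambda u,v,z:ray(c,(u+.5)/4-.5+185,(v+.5)/4-.5+195,z)
def show(n,P):
    P=np.array(P);print(n,np.round(P[:,:2]*1000).tolist(),P[:,:2].mean(0)*1000)
    if len(P)==4:print('  ',np.round(np.linalg.norm(np.roll(P,-1,0)-P,axis=1)*1000), np.degrees(np.arctan2(*(np.roll(P,-1,0)-P)[:,1::-1].T)).round(1))
show('caddy',[A(22,228,.03),A(286,78,.03),A(430,283,.03),A(160,437,.03)])
show('pan',[A(440,122,.042),A(612,50,.042),A(745,293,.042),A(570,365,.042)])
show('board',[B(50,143,.018),B(270,40,.018),B(420,355,.018),B(188,462,.018)])
show('handle',[A(124,232,.08),A(270,148,.08)])
for n,u,v,z in[('steeltop',265,200,.225),('steelfoot',262,330,.012),('woodtop',358,185,.166),('woodfoot',349,280,.012),('jartop',172,318,.115),('jarfoot',177,377,.012),('lemon',297,488,.025),('garlic',448,395,.03)]: print(n,(A(u,v,z)*1000).round())
E
```

```text
caddy [[649.0, 278.0], [680.0, 70.0], [503.0, 45.0], [478.0, 250.0]] [577.71532947 160.75696834]
   [211. 179. 207. 174.] [ -81.6 -172.    97.     9.4]
pan [[602.0, -9.0], [603.0, -142.0], [410.0, -137.0], [412.0, -10.0]] [507.00608761 -74.69286401]
   [133. 193. 128. 189.] [-89.4 178.7  89.    0.2]
board [[607.0, 471.0], [615.0, 329.0], [403.0, 318.0], [400.0, 460.0]] [506.3313771  394.26419633]
   [142. 213. 141. 208.] [ -86.8 -177.2   91.3    3.1]
handle [[599.0, 222.0], [615.0, 112.0]] [607.08158906 166.81510065]
steeltop [527. 157. 225.]
steelfoot [524. 158.  12.]
woodtop [536.  92. 166.]
woodfoot [532.  89.  12.]
jartop [521. 220. 115.]
jarfoot [516. 223.  12.]
lemon [413. 183.  25.]
garlic [429.  68.  30.]
```

The rows are not in the units I measure in: shifts go in shares of 0.6 m and turns go in shares of 180 degrees. I convert before sending: 341 mm / 600 = 0.5683, -340 mm / 600 = -0.5667, -1.126 rad / 3.1416 = -0.3584.

Call:
{"fn": "move_arm", "kwargs": {"motion": [[0.0333,-0.0333,0.0667,0,0,-0.0191],[0.075,-0.075,0.1333,0,0,-0.0509],[0.1167,-0.1167,0.1833,0,0,-0.0859],[0.1583,-0.1583,0.2167,0,0,-0.121],[0.2,-0.2,0.25,0,0,-0.156],[0.2433,-0.2433,0.275,0,0,-0.191],[0.2867,-0.2867,0.2917,0,0,-0.226],[0.33,-0.33,0.2917,0,0,-0.2578],[0.3733,-0.3733,0.2917,0,0,-0.2897],[0.4167,-0.4167,0.2917,0,0,-0.3183],[0.46,-0.46,0.2917,0,0,-0.3374],[0.5,-0.5,0.2917,0,0,-0.3501],[0.5333,-0.5333,0.2917,0,0,-0.3584],[0.5567,-0.5567,0.2917,0,0,-0.3584],[0.5683,-0.5667,0.2917,0,0,-0.3584],[0.5683,-0.5667,0.2917,0,0,-0.3584],[0.5683,-0.5667,0.2917,0,0,-0.3584]], "hand": 80, "squeeze": 40}}

```text
t: 1.57
tcp_pos: [0.4992, 0.1608, 0.4201]
ee_rot: [[-0.137, 0.991, -0.001], [0.991, 0.137, 0.0], [0.0, -0.001, -1.0]]
wrist_force: [0.6, 0.4, 0.5]
opening: 0.08
finger_force: 0.0
```

Run:
```python
from cell import *
import cv2
s=state();print(s['t'],s['tcp_pos'],s['ee_rot'].round(3).tolist(),s['joints'],s['opening'],s['wrist_force'])
c=capture("wrist");cv2.imwrite("pics/w0.png",c["pixels"]);print(c["R"].round(3).tolist(),-c["R"].T@c["t"])
import pickle;pickle.dump(c,open("w0.pkl","wb"))
```

```text
1.5667 [0.49915223 0.16083802 0.42006282] [[-0.137, 0.991, -0.001], [0.991, 0.137, 0.0], [0.0, -0.001, -1.0]] [9.85587428e+00 1.52717551e+01 1.52665539e+01 9.00440567e+01
 2.29571110e-02 9.19614175e+01] 0.07998734701677972 [0.60086752 0.39645595 0.52469846]
[[0.991, 0.137, -0.001], [0.131, -0.946, 0.298], [0.04, -0.295, -0.955]] [0.48904388 0.23639678 0.54795645]
```

View pics/w0.png

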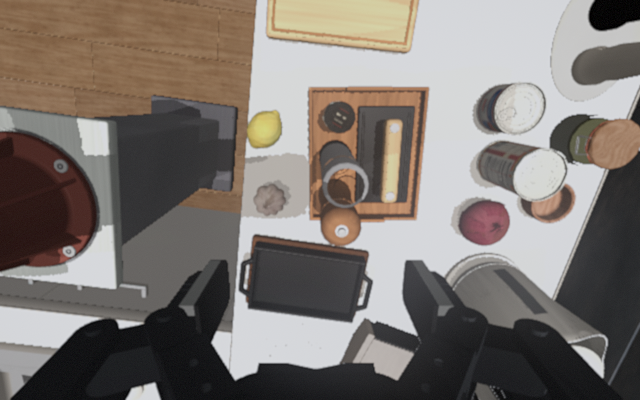

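The wrist view shows the whole scene: caddy corners (308,88), (429,87), (416,218), (311,221), the steel mill's top ring at (345,185), the jar cap at (340,117), the wooden mill's knob at (342,231) and the pan around (306,280). I'll enlarge it for a precise fit.

Run:
```python
import cv2
a=cv2.imread("pics/w0.png")
cv2.imwrite("pics/w0A.png",cv2.resize(a[75:225,230:440],(798,570),interpolation=cv2.INTER_CUBIC)) #3.8
cv2.imwrite("pics/w0B.png",cv2.resize(a[195:335,230:390],(640,560),interpolation=cv2.INTER_CUBIC)) #4
```

```text
(no output)
```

View pics/w0A.png

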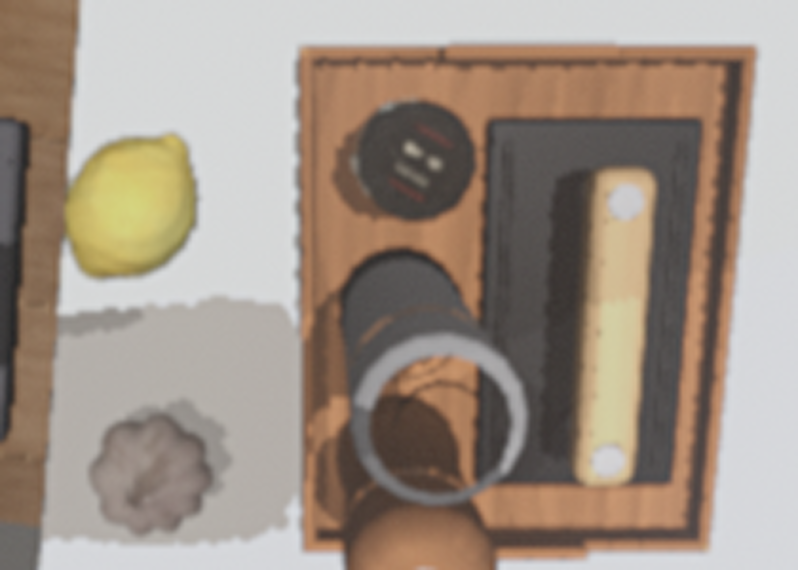

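View pics/w0B.png

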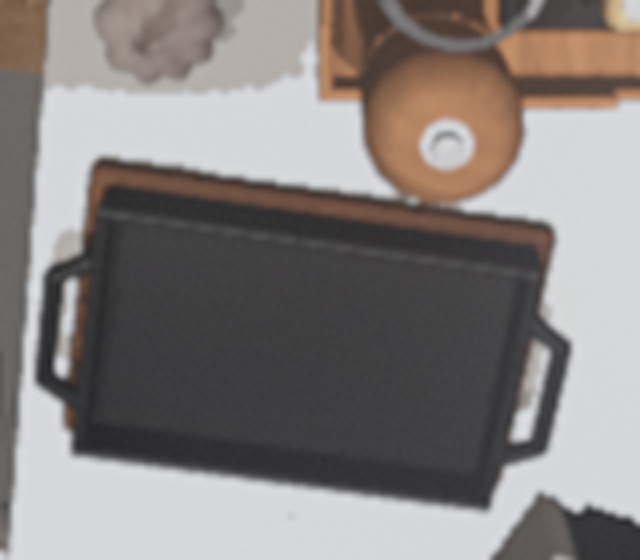

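Run:
```python
from h import *
import pickle
c=pickle.load(open("w0.pkl","rb"))
A=lambda u,v,z:ray(c,(u+.5)/3.8-.5+230,(v+.5)/3.8-.5+75,z)
B=lambda u,v,z:ray(c,(u+.5)/4-.5+230,(v+.5)/4-.5+195,z)
def show(n,P):
    P=np.array(P);print(n,np.round(P[:,:2]*1000).tolist(),P[:,:2].mean(0)*1000)
    print('  ',np.round(np.linalg.norm(np.roll(P,-1,0)-P,axis=1)*1000), np.degrees(np.arctan2(*(np.roll(P,-1,0)-P)[:,1::-1].T)).round(1))
show('caddy',[A(300,48,.03),A(757,48,.03),A(707,548,.03),A(305,548,.03)])
show('plate',[A(487,118,.02),A(703,118,.02),A(672,483,.02),A(476,483,.02)])
show('handle',[A(627,202,.08),A(608,461,.08)])
show('pan',[B(103,208,.042),B(540,272,.042),B(490,507,.042),B(73,453,.042)])
show('underliner',[B(97,160,.0),B(553,228,.0)])
for n,p in[('steel',A(441,418,.222)),('jar',A(416,160,.115)),('wood',B(447,143,.186))]:print(n,(p*1000).round(1))
from cell import *
t=capture("top")
pc=A(531,298,.03)
```

```text
caddy [[475.0, 258.0], [655.0, 283.0], [683.0, 74.0], [504.0, 49.0]] [579.12141364 165.92914091]
   [182. 211. 180. 211.] [   7.9  -82.2 -172.1   98.1]
plate [[554.0, 242.0], [642.0, 254.0], [664.0, 99.0], [577.0, 87.0]] [609.30262288 170.49955054]
   [ 89. 157.  88. 157.] [   7.9  -82.  -172.1   98.3]
handle [[604.0, 219.0], [617.0, 120.0]] [610.33074837 169.52915278]
   [100. 100.] [-82.3  97.7]
pan [[418.0, -10.0], [609.0, -14.0], [608.0, -136.0], [415.0, -134.0]] [512.45064526 -73.29255035]
   [191. 122. 194. 124.] [ -1.3 -90.5 179.3  88.4]
underliner [[408.0, -7.0], [621.0, -11.0]] [514.21027548  -8.97947473]
   [213. 213.] [ -1.3 178.7]
steel [530.5 161.  222. ]
jar [520.8 224.3 115. ]
wood [539.3  96.  186. ]
```

In the tool's units: -233 mm / 600 = -0.3883, -230 mm / 600 = -0.3833.

Call:
{"fn": "move_arm", "kwargs": {"motion": [[0.0267,0,-0.0333,0,0,0],[0.0517,0,-0.0833,0,0,0],[0.0517,0,-0.1417,0,0,0],[0.0517,0,-0.2,0,0,0],[0.0517,0,-0.25,0,0,0],[0.0517,0,-0.3,0,0,0],[0.0517,0,-0.3417,0,0,0],[0.0517,0,-0.37,0,0,0],[0.0517,0,-0.3833,0,0,0],[0.0517,0,-0.3883,0,0,0],[0.0517,0,-0.3883,0,0,0],[0.0517,0,-0.3883,0,0,0]]}}

```text
t: 2.67
tcp_pos: [0.5311, 0.161, 0.1886]
ee_rot: [[-0.138, 0.99, 0.002], [0.99, 0.138, 0.0], [0.0, 0.002, -1.0]]
wrist_force: [1.0, 0.2, -0.3]
opening: 0.0802
finger_force: 0.0
```

Call:
{"fn": "move_arm", "kwargs": {"motion": [[0,0,0,0,0,0],[0,0,0,0,0,0],[0,0,0,0,0,0],[0,0,0,0,0,0],[0,0,0,0,0,0],[0,0,0,0,0,0]], "hand": 40, "squeeze": 45}}

```text
t: 3.17
tcp_pos: [0.531, 0.1605, 0.1884]
ee_rot: [[-0.137, 0.991, 0.001], [0.991, 0.137, 0.0], [0.0, 0.002, -1.0]]
wrist_force: [-0.5, 0.9, 5.5]
opening: 0.0495
finger_force: 46.1
```

In the tool's units: 211 mm / 600 = 0.3517, 140 mm / 600 = 0.2333.

Call:
{"fn": "move_arm", "kwargs": {"motion": [[0,0,0.0133,0,0,0],[0,0,0.0417,0,0,0],[0,0,0.0833,0,0,0],[0,0,0.13,0,0,0],[0,0,0.175,0,0,0],[0,0.0033,0.2133,0,0,0],[0.0033,0.0167,0.2333,0,0,0],[0.01,0.0417,0.2417,0,0,0],[0.0183,0.0767,0.2417,0,0,0],[0.0267,0.1167,0.2417,0,0,0],[0.0367,0.1583,0.2417,0,0,0],[0.0467,0.2,0.2417,0,0,0],[0.0567,0.2417,0.2417,0,0,0],[0.0667,0.28,0.2417,0,0,0],[0.075,0.3117,0.2417,0,0,0],[0.08,0.335,0.2417,0,0,0],[0.0833,0.3467,0.2417,0,0,0],[0.0833,0.3517,0.2417,0,0,0],[0.0833,0.3517,0.2417,0,0,0]]}}

```text
t: 4.75
tcp_pos: [0.5803, 0.3719, 0.332]
ee_rot: [[-0.138, 0.99, -0.001], [0.99, 0.138, -0.0], [-0.0, -0.001, -1.0]]
wrist_force: [0.3, -0.3, -3.3]
opening: 0.0492
finger_force: 47.9
```

In the tool's units: -132 mm / 600 = -0.22, -131 mm / 600 = -0.2183.

Call:
{"fn": "move_arm", "kwargs": {"motion": [[0,0,-0.0133,0,0,0],[0,0,-0.0417,0,0,0],[0,0,-0.08,0,0,0],[0,0,-0.12,0,0,0],[0,0,-0.1583,0,0,0],[0,0,-0.1867,0,0,0],[0,0,-0.2033,0,0,0],[0,0,-0.2133,0,0,0],[0,0,-0.2183,0,0,0],[0,0,-0.22,0,0,0],[0,0,-0.22,0,0,0]]}}

```text
t: 5.67
tcp_pos: [0.581, 0.3716, 0.2012]
ee_rot: [[-0.137, 0.991, 0.001], [0.991, 0.137, 0.001], [0.0, 0.001, -1.0]]
wrist_force: [-0.1, -0.2, -3.3]
opening: 0.0492
finger_force: 47.9
```

Run:
```python
from cell import *
import cv2,numpy as np
c=capture("side");a=cv2.resize(c["pixels"][60:360,200:440],(480,600));t=capture("top");b=t["pixels"][150:330,170:360]
b=cv2.resize(b,(316,300));o=np.zeros((600,796,3),np.uint8);o[:,:480]=a;o[:300,480:]=b;cv2.imwrite("pics/p1.png",o)
```

```text
(no output)
```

View pics/p1.png

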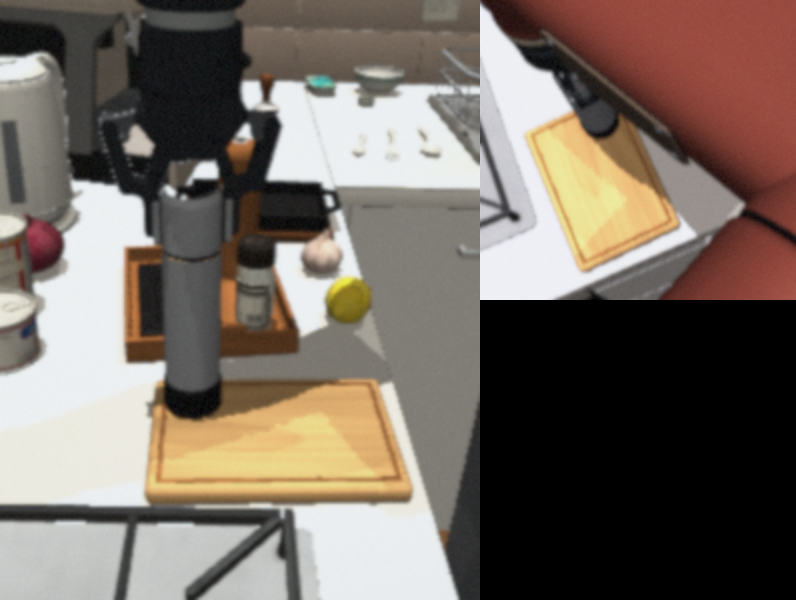

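The mill hangs just above the board's far right corner, well inside it (foot at (193,400) in the crop). Next I lower it, release it and go to the wooden mill.

In the tool's units: -4.5 mm / 600 = -0.0075, -4 mm / 600 = -0.0067.

Call:
{"fn": "move_arm", "kwargs": {"motion": [[0,0,-0.0033,0,0,0],[0,0,-0.0067,0,0,0],[0,0,-0.0075,0,0,0],[0,0,-0.0075,0,0,0]]}}

```text
t: 6.1
tcp_pos: [0.5808, 0.3716, 0.1965]
ee_rot: [[-0.138, 0.99, 0.001], [0.99, 0.138, 0.0], [0.0, 0.001, -1.0]]
wrist_force: [0.0, 0.7, 2.5]
opening: 0.049
finger_force: 48.6
```

In the tool's units: 120 mm / 600 = 0.2, 110 mm / 600 = 0.1833.

Call:
{"fn": "move_arm", "kwargs": {"motion": [[0,0,0,0,0,0],[0,0,0,0,0,0],[0,0,0,0,0,0],[0,0,0,0,0,0],[0,0,0,0,0,0],[0,0,0.0167,0,0,0],[0,0,0.05,0,0,0],[0,0,0.1,0,0,0],[0,0,0.15,0,0,0],[0,0,0.1833,0,0,0],[0,0,0.2,0,0,0],[0,0,0.2,0,0,0]], "hand": 80}}

```text
t: 7.1
tcp_pos: [0.5815, 0.3719, 0.3196]
ee_rot: [[-0.138, 0.99, 0.005], [0.99, 0.138, 0.002], [0.002, 0.005, -1.0]]
wrist_force: [1.1, 0.1, 0.3]
opening: 0.0801
finger_force: 0.0
```

In the tool's units: -276 mm / 600 = -0.46, -171 mm / 600 = -0.285.

Call:
{"fn": "move_arm", "kwargs": {"motion": [[-0.0033,-0.0167,0,0,0,0],[-0.0083,-0.0533,0,0,0,0],[-0.0167,-0.1083,0,0,0,0],[-0.025,-0.1667,0,0,0,0],[-0.0333,-0.225,0,0,0,0],[-0.0417,-0.2833,0,0,0,0],[-0.05,-0.3417,0,0,0,0],[-0.0583,-0.3917,0,0,0,0],[-0.065,-0.43,-0.0083,0,0,0],[-0.0683,-0.4517,-0.0333,0,0,0],[-0.0683,-0.46,-0.075,0,0,0],[-0.0683,-0.46,-0.125,0,0,0],[-0.0683,-0.46,-0.175,0,0,0],[-0.0683,-0.46,-0.22,0,0,0],[-0.0683,-0.46,-0.2567,0,0,0],[-0.0683,-0.46,-0.2767,0,0,0],[-0.0683,-0.46,-0.285,0,0,0],[-0.0683,-0.46,-0.2867,0,0,0],[-0.0683,-0.46,-0.2867,0,0,0]]}}

```text
t: 8.68
tcp_pos: [0.5396, 0.0955, 0.144]
ee_rot: [[-0.138, 0.99, -0.0], [0.99, 0.138, 0.0], [0.0, -0.0, -1.0]]
wrist_force: [-1.2, -0.5, 0.4]
opening: 0.0798
finger_force: 0.0
```

Call:
{"fn": "move_arm", "kwargs": {"motion": [[0,0,0,0,0,0],[0,0,0,0,0,0],[0,0,0,0,0,0],[0,0,0,0,0,0],[0,0,0,0,0,0],[0,0,0,0,0,0]], "hand": 40}}

```text
t: 9.18
tcp_pos: [0.5402, 0.0955, 0.145]
ee_rot: [[-0.138, 0.99, 0.002], [0.99, 0.138, 0.0], [-0.0, 0.002, -1.0]]
wrist_force: [-2.2, 0.2, 6.1]
opening: 0.0522
finger_force: 46.7
```

In the tool's units: 273 mm / 600 = 0.455, 145 mm / 600 = 0.2417.

Call:
{"fn": "move_arm", "kwargs": {"motion": [[0,0,0.0133,0,0,0],[0,0,0.0417,0,0,0],[0,0,0.0833,0,0,0],[0,0,0.13,0,0,0],[0,0,0.175,0,0,0],[-0.0017,0.0033,0.2133,0,0,0],[-0.0067,0.0167,0.2333,0,0,0],[-0.0183,0.0467,0.2417,0,0,0],[-0.0333,0.085,0.2417,0,0,0],[-0.05,0.1283,0.2417,0,0,0],[-0.0683,0.175,0.2417,0,0,0],[-0.0867,0.2217,0.2417,0,0,0],[-0.105,0.2683,0.2417,0,0,0],[-0.1233,0.315,0.2417,0,0,0],[-0.1417,0.3617,0.2417,0,0,0],[-0.1583,0.4033,0.2417,0,0,0],[-0.17,0.4333,0.2417,0,0,0],[-0.1767,0.45,0.2417,0,0,0],[-0.1783,0.455,0.2417,0,0,0],[-0.1783,0.455,0.2417,0,0,0]]}}

```text
t: 10.85
tcp_pos: [0.4325, 0.3686, 0.2889]
ee_rot: [[-0.138, 0.99, 0.0], [0.99, 0.138, -0.0], [-0.0, 0.0, -1.0]]
wrist_force: [-0.4, -1.0, -3.0]
opening: 0.0517
finger_force: 48.0
```

In the tool's units: -136 mm / 600 = -0.2267, -134 mm / 600 = -0.2233.

Call:
{"fn": "move_arm", "kwargs": {"motion": [[0,0,-0.0133,0,0,0],[0,0,-0.0417,0,0,0],[0,0,-0.08,0,0,0],[0,0,-0.12,0,0,0],[0,0,-0.1583,0,0,0],[0,0,-0.1867,0,0,0],[0,0,-0.2067,0,0,0],[0,0,-0.2183,0,0,0],[0,0,-0.2233,0,0,0],[0,0,-0.2267,0,0,0],[0,0,-0.2267,0,0,0],[0,0,-0.2267,0,0,0]]}}

```text
t: 11.85
tcp_pos: [0.4332, 0.3685, 0.1536]
ee_rot: [[-0.137, 0.991, 0.001], [0.991, 0.137, 0.001], [0.001, 0.001, -1.0]]
wrist_force: [0.3, 0.2, -2.1]
opening: 0.0519
finger_force: 48.0
```

Call:
{"fn": "move_arm", "kwargs": {"motion": [[0,0,-0.0017,0,0,0],[0,0,-0.0017,0,0,0],[0,0,-0.0017,0,0,0]]}}

```text
t: 12.1
tcp_pos: [0.4332, 0.3688, 0.153]
ee_rot: [[-0.138, 0.99, 0.002], [0.99, 0.138, 0.001], [0.001, 0.002, -1.0]]
wrist_force: [-1.9, -0.2, 5.3]
opening: 0.0518
finger_force: 48.7
```

In the tool's units: -144 mm / 600 = -0.24, -140 mm / 600 = -0.2333.

Call:
{"fn": "move_arm", "kwargs": {"motion": [[0,0,0,0,0,0],[0,0,0,0,0,0],[0,0,0,0,0,0],[0,0,0,0,0,0],[0,0,0,0,0,0],[0,0,0.0167,0,0,0],[0,0,0.05,0,0,0],[0,0,0.1,0,0,0],[0,0,0.1417,0,0,0],[0.0083,-0.0133,0.1633,0,0,0],[0.0283,-0.0467,0.1667,0,0,0],[0.055,-0.09,0.1667,0,0,0],[0.0833,-0.1367,0.1667,0,0,0],[0.11,-0.18,0.1667,0,0,0],[0.13,-0.2133,0.1667,0,0,0],[0.1417,-0.2333,0.1667,0,0,0],[0.1467,-0.24,0.1667,0,0,0],[0.1467,-0.24,0.1667,0,0,0]], "hand": 75}}

```text
t: 13.6
tcp_pos: [0.521, 0.2241, 0.2521]
ee_rot: [[-0.136, 0.991, 0.0], [0.991, 0.136, 0.0], [0.0, 0.0, -1.0]]
wrist_force: [-0.5, -0.8, -0.6]
opening: 0.0749
finger_force: 0.0
```

In the tool's units: -157 mm / 600 = -0.2617, -154 mm / 600 = -0.2567.

Call:
{"fn": "move_arm", "kwargs": {"motion": [[0,0,-0.0167,0,0,0],[0,0,-0.05,0,0,0],[0,0,-0.0967,0,0,0],[0,0,-0.1433,0,0,0],[0,0,-0.1867,0,0,0],[0,0,-0.2217,0,0,0],[0,0,-0.245,0,0,0],[0,0,-0.2567,0,0,0],[0,0,-0.2617,0,0,0],[0,0,-0.2617,0,0,0],[0,0,-0.2617,0,0,0]]}}

```text
t: 14.52
tcp_pos: [0.5208, 0.2251, 0.0955]
ee_rot: [[-0.138, 0.99, 0.001], [0.99, 0.138, 0.0], [0.0, 0.001, -1.0]]
wrist_force: [0.9, -0.9, 0.5]
opening: 0.0751
finger_force: 0.0
```

Call:
{"fn": "move_arm", "kwargs": {"motion": [[0,0,0,0,0,0],[0,0,0,0,0,0],[0,0,0,0,0,0],[0,0,0,0,0,0],[0,0,0,0,0,0],[0,0,0,0,0,0],[0,0,0,0,0,0]], "hand": 30, "squeeze": 35}}

```text
t: 15.1
tcp_pos: [0.5212, 0.2246, 0.0957]
ee_rot: [[-0.137, 0.991, 0.001], [0.991, 0.137, 0.001], [0.0, 0.002, -1.0]]
wrist_force: [-0.7, -0.9, 5.8]
opening: 0.0399
finger_force: 34.9
```

In the tool's units: 243 mm / 600 = 0.405, 240 mm / 600 = 0.4.

Call:
{"fn": "move_arm", "kwargs": {"motion": [[0,0,0.0167,0,0,0],[0,0,0.0583,0,0,0],[0,0,0.1167,0,0,0],[0,0,0.175,0,0,0],[0,0,0.2333,0,0,0],[0,0,0.2917,0,0,0],[0,0.0033,0.3417,0,0,0],[-0.0017,0.0167,0.38,0,0,0],[-0.0033,0.0417,0.4,0,0,0],[-0.0067,0.08,0.405,0,0,0],[-0.01,0.125,0.405,0,0,0],[-0.0133,0.1733,0.405,0,0,0],[-0.0167,0.22,0.405,0,0,0],[-0.02,0.2667,0.405,0,0,0],[-0.0217,0.3067,0.405,0,0,0],[-0.0233,0.335,0.405,0,0,0],[-0.025,0.35,0.405,0,0,0],[-0.025,0.3533,0.405,0,0,0],[-0.025,0.3533,0.405,0,0,0]]}}

```text
t: 16.68
tcp_pos: [0.5054, 0.4363, 0.3378]
ee_rot: [[-0.138, 0.99, -0.0], [0.99, 0.138, -0.0], [-0.0, -0.0, -1.0]]
wrist_force: [0.5, -0.6, -2.1]
opening: 0.0401
finger_force: 35.6
```

Call:
{"fn": "move_arm", "kwargs": {"motion": [[0,0,-0.0167,0,0,0],[0,0,-0.0583,0,0,0],[0,0,-0.1167,0,0,0],[0,0,-0.175,0,0,0],[0,0,-0.2333,0,0,0],[0,0,-0.2867,0,0,0],[0,0,-0.33,0,0,0],[0,0,-0.36,0,0,0],[0,0,-0.3767,0,0,0],[0,0,-0.385,0,0,0],[0,0,-0.39,0,0,0],[0,0,-0.39,0,0,0],[0,0,-0.39,0,0,0]]}}

```text
t: 17.77
tcp_pos: [0.5063, 0.4367, 0.1052]
ee_rot: [[-0.137, 0.991, 0.002], [0.991, 0.137, 0.001], [0.001, 0.002, -1.0]]
wrist_force: [-0.3, 0.4, 0.0]
opening: 0.0397
finger_force: 35.6
```

In the tool's units: -1.5 mm / 600 = -0.0025, -1 mm / 600 = -0.0017.

Call:
{"fn": "move_arm", "kwargs": {"motion": [[0,0,-0.0017,0,0,0],[0,0,-0.0025,0,0,0],[0,0,-0.0025,0,0,0],[0,0,-0.0025,0,0,0]]}}

```text
t: 18.1
tcp_pos: [0.5062, 0.4371, 0.1037]
ee_rot: [[-0.138, 0.99, 0.002], [0.99, 0.138, 0.001], [0.001, 0.002, -1.0]]
wrist_force: [-0.2, -0.4, 6.3]
opening: 0.0399
finger_force: 36.2
```

In the tool's units: 205 mm / 600 = 0.3417, 200 mm / 600 = 0.3333.

Call:
{"fn": "move_arm", "kwargs": {"motion": [[0,0,0,0,0,0],[0,0,0,0,0,0],[0,0,0,0,0,0],[0,0,0,0,0,0],[0,0,0.0167,0,0,0],[0,0,0.05,0,0,0],[0,0,0.1,0,0,0],[0,0,0.1583,0,0,0],[0,0,0.2167,0,0,0],[0,0,0.2667,0,0,0],[0,0,0.3083,0,0,0],[0,0,0.3333,0,0,0],[0,0,0.3417,0,0,0],[0,0,0.3417,0,0,0]], "hand": 62}}

```text
t: 19.27
tcp_pos: [0.506, 0.4368, 0.309]
ee_rot: [[-0.138, 0.99, 0.002], [0.99, 0.138, 0.002], [0.001, 0.002, -1.0]]
wrist_force: [0.3, 0.0, -0.2]
opening: 0.0619
finger_force: 0.0
```

Run:
```python
from cell import *
import cv2,numpy as np
c=capture("side");a=c["pixels"][100:340,160:480];cv2.imwrite("pics/p2.png",cv2.resize(a,(640,480)))
```

```text
(no output)
```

View pics/p2.png

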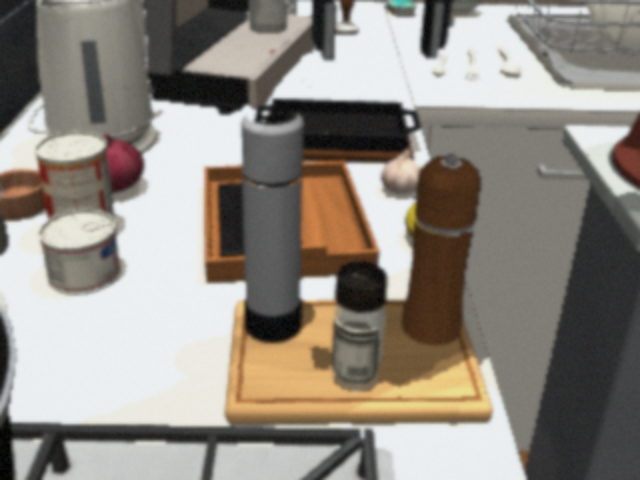

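All three stand upright on the board and the press is now clear. Next I go for its handle.

In the tool's units: -267 mm / 600 = -0.445, -170 mm / 600 = -0.2833.

Call:
{"fn": "move_arm", "kwargs": {"motion": [[0.0067,-0.0167,0,0,0,0],[0.0217,-0.0533,0,0,0,0],[0.0433,-0.1083,0,0,0,0],[0.0667,-0.1667,0,0,0,0],[0.0883,-0.225,0,0,0,0],[0.11,-0.2833,0,0,0,0],[0.1317,-0.3383,0,0,0,0],[0.15,-0.3867,-0.0067,0,0,0],[0.165,-0.4233,-0.03,0,0,0],[0.1733,-0.4417,-0.07,0,0,0],[0.1733,-0.445,-0.1233,0,0,0],[0.1733,-0.445,-0.18,0,0,0],[0.1733,-0.445,-0.2367,0,0,0],[0.1733,-0.445,-0.29,0,0,0],[0.1733,-0.445,-0.3367,0,0,0],[0.1733,-0.445,-0.3733,0,0,0],[0.1733,-0.445,-0.3967,0,0,0],[0.1733,-0.445,-0.4083,0,0,0],[0.1733,-0.445,-0.4083,0,0,0],[0.1733,-0.445,-0.4083,0,0,0]]}}

```text
t: 20.98
tcp_pos: [0.6091, 0.169, 0.0621]
ee_rot: [[-0.137, 0.991, -0.001], [0.991, 0.137, -0.0], [-0.0, -0.001, -1.0]]
wrist_force: [-0.3, 0.2, 0.2]
opening: 0.062
finger_force: 0.0
```

Call:
{"fn": "move_arm", "kwargs": {"motion": [[0,0,0,0,0,0],[0,0,0,0,0,0],[0,0,0,0,0,0],[0,0,0,0,0,0],[0,0,0,0,0,0],[0,0,0,0,0,0],[0,0,0,0,0,0]], "hand": 12, "squeeze": 100}}

```text
t: 21.57
tcp_pos: [0.6102, 0.1696, 0.0636]
ee_rot: [[-0.138, 0.99, 0.002], [0.99, 0.138, 0.0], [-0.0, 0.002, -1.0]]
wrist_force: [-1.3, -0.7, 6.5]
opening: 0.0225
finger_force: 99.4
```

In the tool's units: -228 mm / 600 = -0.38, 216 mm / 600 = 0.36, 1.23 rad / 3.1416 = 0.3915.

Call:
{"fn": "move_arm", "kwargs": {"motion": [[0,0,0.0083,0,0,0],[0,0,0.03,0,0,0],[0,0,0.0633,0,0,0],[0,0,0.1033,0,0,0],[0,0,0.1467,0,0,0],[0,0,0.19,0,0,0],[-0.0017,-0.005,0.23,0,0,0.0064],[-0.0067,-0.0167,0.2667,0,0,0.0223],[-0.0133,-0.035,0.3,0,0,0.0477],[-0.0233,-0.0583,0.3267,0,0,0.0764],[-0.035,-0.0867,0.3467,0,0,0.1082],[-0.0483,-0.1183,0.3567,0,0,0.1401],[-0.0617,-0.1533,0.36,0,0,0.1719],[-0.0767,-0.1883,0.36,0,0,0.2037],[-0.0917,-0.225,0.36,0,0,0.2355],[-0.1067,-0.2617,0.36,0,0,0.2674],[-0.12,-0.2967,0.36,0,0,0.2992],[-0.1333,-0.3283,0.36,0,0,0.331],[-0.145,-0.3567,0.36,0,0,0.3629],[-0.1533,-0.38,0.36,0,0,0.3915]]}}

```text
t: 23.23
tcp_pos: [0.5162, -0.0595, 0.278]
ee_rot: [[-0.98, 0.197, -0.002], [0.197, 0.98, 0.0], [0.002, -0.0, -1.0]]
wrist_force: [-0.1, -0.2, -7.6]
opening: 0.0226
finger_force: 98.8
```

In the tool's units: -16 mm / 600 = -0.0267, -14 mm / 600 = -0.0233, 0.185 rad / 3.1416 = 0.0589.

Call:
{"fn": "move_arm", "kwargs": {"motion": [[-0.0067,-0.015,0,0,0,0.0223],[-0.01,-0.0233,0,0,0,0.0414],[-0.0117,-0.0267,0,0,0,0.0541],[-0.0117,-0.0267,0,0,0,0.0589],[-0.0117,-0.0267,0,0,0,0.0589],[-0.0117,-0.0267,0,0,0,0.0589]]}}

```text
t: 23.73
tcp_pos: [0.5104, -0.0742, 0.2782]
ee_rot: [[-1.0, 0.019, -0.001], [0.019, 1.0, 0.0], [0.001, 0.0, -1.0]]
wrist_force: [-0.6, -0.2, -7.3]
opening: 0.0223
finger_force: 98.9
```

Run:
```python
from cell import *
import cv2,pickle
s=state();print(s['joints'],s['tcp_pos'],s['ee_rot'].round(4).tolist())
c=capture("wrist");pickle.dump(c,open("w1.pkl","wb"));print(-c["R"].T@c["t"])
cv2.imwrite("pics/w1.png",cv2.resize(c["pixels"],(800,500),interpolation=cv2.INTER_CUBIC))
```

```text
[-1.64038067e+01  1.47397844e+01 -6.41885550e+00  6.88746417e+01
  6.80054555e-03 -1.53253666e+01] [ 0.51035038 -0.07420948  0.27816761] [[-0.9998, 0.0188, -0.0005], [0.0188, 0.9998, 0.0003], [0.0005, 0.0003, -1.0]]
[ 0.43429305 -0.07289459  0.40604878]
```

View pics/w1.png

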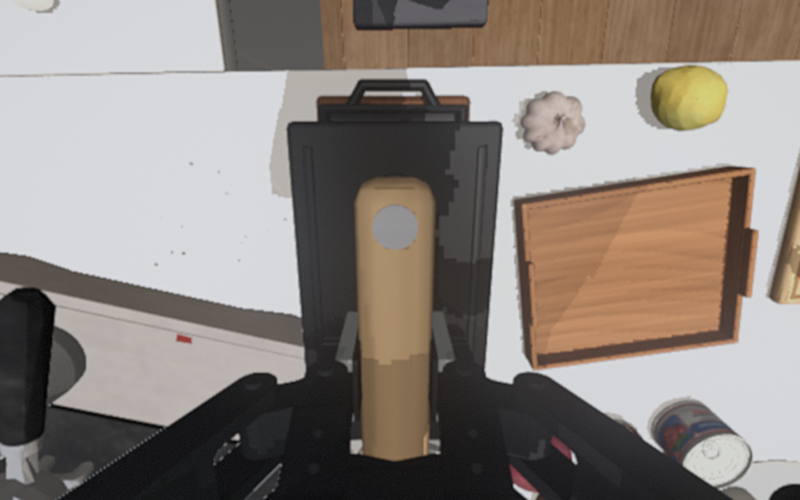

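The press hangs square over the pan. The pan's near loop (centre about (393,85)) and the underliner edge ((317,97)–(469,97)) are visible, so I'll check the pan's centre from those.

Run:
```python
from h import *
import pickle
c=pickle.load(open("w1.pkl","rb"))
r=lambda u,v,z:(ray(c,(u+.5)/1.25-.5,(v+.5)/1.25-.5,z)[:2]*1000).round(1)
print('liner',r(317,98,.006),r(469,97,.006),'loop top',r(393,82,.043),'loop legs',r(349,104,.042),r(438,104,.042),'rim',r(321,106,.042),r(469,106,.042))
print('plate',r(288,125,.278-.0436),r(502,125,.278-.0436),'silver',r(395,228,.2946))
```

```text
liner [ 405.2 -143.9] [407.1  -3.2] loop top [396.7 -73.2] loop legs [ 413.1 -110.8] [414.5 -35.5] rim [ 414.2 -134.6] [416.6  -9.2]
plate [ 431.8 -115.9] [433.5 -29.2] silver [461.  -73.2]
```

In the tool's units: -183 mm / 600 = -0.305, 15.7 mm / 600 = 0.0262, -0.279 rad / 3.1416 = -0.0888.

Call:
{"fn": "move_arm", "kwargs": {"motion": [[0,0.0033,-0.0083,-0.0064,0,0],[0.0017,0.0083,-0.0283,-0.0223,0,0],[0.0033,0.015,-0.0567,-0.0414,0,0],[0.0033,0.0217,-0.0883,-0.0605,0,0],[0.0033,0.025,-0.1217,-0.0764,0,0],[0.0033,0.0262,-0.155,-0.0859,0,0],[0.0033,0.0262,-0.1883,-0.0888,0,0],[0.0033,0.0262,-0.2183,-0.0888,0,0],[0.0033,0.0262,-0.245,-0.0888,0,0],[0.0033,0.0262,-0.2667,-0.0888,0,0],[0.0033,0.0262,-0.2833,-0.0888,0,0],[0.0033,0.0262,-0.295,-0.0888,0,0],[0.0033,0.0262,-0.3017,-0.0888,0,0],[0.0033,0.0262,-0.305,-0.0888,0,0],[0.0033,0.0262,-0.305,-0.0888,0,0]]}}

```text
t: 25.03
tcp_pos: [0.5127, -0.0587, 0.0953]
ee_rot: [[-1.0, 0.018, 0.0], [0.017, 0.961, -0.275], [-0.005, -0.275, -0.961]]
wrist_force: [-0.2, -0.9, -6.8]
opening: 0.0225
finger_force: 98.9
```

Run:
```python
from cell import *
import cv2,numpy as np
s=state();print(s['tcp_pos'],s['wrist_force'],s['torque'],s['ee_rot'].round(3).tolist())
c=capture("side");a=c["pixels"][100:240,250:410];cv2.imwrite("pics/p3.png",cv2.resize(a,(640,560),interpolation=cv2.INTER_CUBIC))
```

```text
[ 0.51271004 -0.0587475   0.0953469 ] [-0.24631096 -0.91602658 -6.82171599] [ 0.71377274 -0.01138689 -0.00819066] [[-1.0, 0.018, 0.0], [0.017, 0.961, -0.275], [-0.005, -0.275, -0.961]]
```

View pics/p3.png

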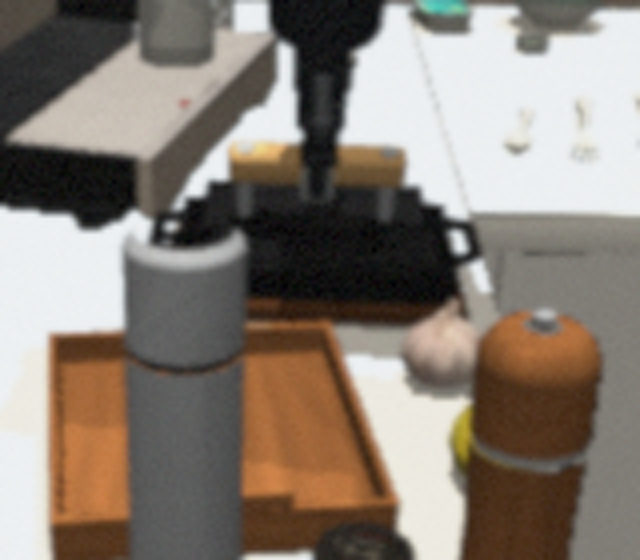

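The tilted press is centred in the pan opening between the loops (handle at about (317,165)). Now I lower it gently to contact.

In the tool's units: -10.5 mm / 600 = -0.0175, -10 mm / 600 = -0.0167.

Call:
{"fn": "move_arm", "kwargs": {"motion": [[0,0,-0.0033,0,0,0],[0,0,-0.0067,0,0,0],[0,0,-0.01,0,0,0],[0,0,-0.0125,0,0,0],[0,0,-0.015,0,0,0],[0,0,-0.0167,0,0,0],[0,0,-0.0175,0,0,0],[0,0,-0.0175,0,0,0]]}}

```text
t: 25.75
tcp_pos: [0.5128, -0.059, 0.0856]
ee_rot: [[-1.0, 0.018, 0.001], [0.017, 0.961, -0.276], [-0.006, -0.276, -0.961]]
wrist_force: [-2.3, 0.7, 4.5]
opening: 0.0225
finger_force: 100.6
```

In the tool's units: -16.5 mm / 600 = -0.0275, -14.3 mm / 600 = -0.0238, 0.279 rad / 3.1416 = 0.0888.

Call:
{"fn": "move_arm", "kwargs": {"motion": [[0,0,0,0,0,0],[0,0,0,0,0,0],[0,-0.002,-0.001,0.006,0,0],[0,-0.0042,-0.002,0.0124,0,0],[0,-0.0063,-0.0032,0.0188,0,0],[0,-0.0083,-0.0042,0.0251,0,0],[0,-0.0103,-0.0053,0.0315,0,0],[0,-0.0123,-0.0065,0.0379,0,0],[0,-0.0143,-0.0077,0.0442,0,0],[0,-0.0163,-0.0088,0.0506,0,0],[0,-0.0183,-0.0102,0.057,0,0],[0,-0.0202,-0.0115,0.0633,0,0],[0,-0.022,-0.013,0.0697,0,0],[0,-0.0238,-0.0143,0.0761,0,0],[0,-0.0257,-0.0158,0.0824,0,0],[0,-0.0275,-0.0172,0.0888,0,0],[0,-0.0275,-0.0175,0.0888,0,0],[0,-0.0275,-0.0175,0.0888,0,0],[0,-0.0275,-0.0175,0.0888,0,0]]}}

```text
t: 27.33
tcp_pos: [0.5125, -0.0754, 0.0755]
ee_rot: [[-1.0, 0.018, 0.0], [0.018, 1.0, -0.0], [-0.0, -0.0, -1.0]]
wrist_force: [-5.3, 2.8, 14.2]
opening: 0.0227
finger_force: 101.9
```

Run:
```python
from cell import *
s=state();print(s['t'],s['tcp_pos'],s['wrist_force'],s['torque'],s['ee_rot'].round(4).tolist(),s['finger_force'])
```

```text
27.3333 [ 0.51252001 -0.07536813  0.07548083] [-5.31540833  2.78079666 14.15256698] [0.74619147 1.26946881 0.02608429] [[-0.9998, 0.0179, 0.0005], [0.0179, 0.9998, -0.0002], [-0.0005, -0.0002, -1.0]] 101.91673278808594
```

In the tool's units: 205 mm / 600 = 0.3417, 195 mm / 600 = 0.325.

Call:
{"fn": "move_arm", "kwargs": {"motion": [[0,0,0.0017,0,0,0],[0,0,0.0017,0,0,0],[0,0,0.0017,0,0,0],[0,0,0.0017,0,0,0],[0,0,0.0017,0,0,0],[0,0,0.0017,0,0,0],[0,0,0.0133,0,0,0],[0,0,0.0417,0,0,0],[0,0,0.0833,0,0,0],[0,0,0.1333,0,0,0],[0,0,0.1867,0,0,0],[0,0,0.2417,0,0,0],[0,0,0.2917,0,0,0],[0,0,0.325,0,0,0],[0,0,0.3417,0,0,0],[0,0,0.3417,0,0,0]], "hand": 60}}

```text
t: 28.67
tcp_pos: [0.5136, -0.0756, 0.2815]
ee_rot: [[-1.0, 0.018, 0.004], [0.018, 1.0, -0.001], [-0.004, -0.001, -1.0]]
wrist_force: [0.7, -0.6, -0.8]
opening: 0.06
finger_force: 0.0
```

Run:
```python
from cell import *
import cv2,pickle
s=state();print(s['t'],s['tcp_pos'],s['joints'])
c=capture("wrist");pickle.dump(c,open("w2.pkl","wb"))
cv2.imwrite("pics/w2.png",c["pixels"])
```

```text
28.6667 [ 0.51356603 -0.07559434  0.28152781] [-1.64465620e+01  1.48272260e+01 -5.79735553e+00  6.91538584e+01
 -5.59675559e-06 -1.54297774e+01]
```

View pics/w2.png

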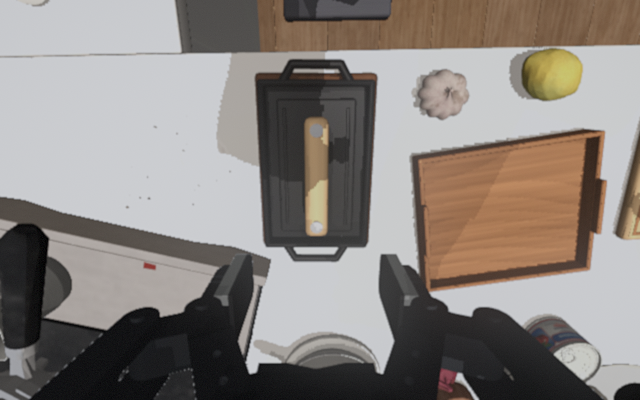

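The press lies flat and central in the pan. Next I fetch the wooden mill.

In the tool's units: 444 mm / 600 = 0.74, 247 mm / 600 = 0.4117, -1.415 rad / 3.1416 = -0.4504.

Call:
{"fn": "move_arm", "kwargs": {"motion": [[-0.0017,0.01,0,0,0,-0.0064],[-0.0067,0.0333,0,0,0,-0.0223],[-0.0133,0.07,0,0,0,-0.0446],[-0.02,0.1133,0,0,0,-0.07],[-0.0283,0.1617,0,0,0,-0.0987],[-0.0383,0.2117,0,0,0,-0.1273],[-0.0467,0.2617,0,0,0,-0.1592],[-0.055,0.3117,0,0,0,-0.191],[-0.065,0.3617,0,0,0,-0.2228],[-0.0733,0.4117,0,0,0,-0.2546],[-0.0833,0.4617,0,0,0,-0.2865],[-0.0917,0.5117,0,0,0,-0.3183],[-0.1,0.5617,0,0,0,-0.347],[-0.1083,0.6083,0,0,0,-0.3756],[-0.1167,0.6517,0,0,0,-0.4011],[-0.1233,0.69,0,0,0,-0.4234],[-0.1283,0.7183,0,0,0,-0.4393],[-0.1317,0.735,0,0,0,-0.4482],[-0.1333,0.74,0,0,0,-0.4504],[-0.1333,0.74,0,0,0,-0.4504]], "hand": 80}}

```text
t: 30.38
tcp_pos: [0.4317, 0.3688, 0.2775]
ee_rot: [[-0.139, 0.99, -0.002], [0.99, 0.139, -0.002], [-0.001, -0.003, -1.0]]
wrist_force: [0.4, -0.5, -0.0]
opening: 0.0802
finger_force: 0.0
```

In the tool's units: -128 mm / 600 = -0.2133, -127 mm / 600 = -0.2117.

Call:
{"fn": "move_arm", "kwargs": {"motion": [[0,0,-0.0133,0,0,0],[0,0,-0.0417,0,0,0],[0,0,-0.0833,0,0,0],[0,0,-0.1267,0,0,0],[0,0,-0.1633,0,0,0],[0,0,-0.19,0,0,0],[0,0,-0.205,0,0,0],[0,0,-0.2117,0,0,0],[0,0,-0.2133,0,0,0],[0,0,-0.2133,0,0,0]]}}

```text
t: 31.22
tcp_pos: [0.433, 0.3686, 0.1518]
ee_rot: [[-0.137, 0.991, 0.001], [0.991, 0.137, 0.0], [0.0, 0.001, -1.0]]
wrist_force: [0.4, -0.5, 0.5]
opening: 0.0802
finger_force: 0.0
```

Call:
{"fn": "move_arm", "kwargs": {"motion": [[0,0,0,0,0,0],[0,0,0,0,0,0],[0,0,0,0,0,0],[0,0,0,0,0,0],[0,0,0,0,0,0],[0,0,0,0,0,0]], "hand": 40, "squeeze": 45}}

```text
t: 31.72
tcp_pos: [0.433, 0.369, 0.1524]
ee_rot: [[-0.138, 0.99, 0.002], [0.99, 0.138, 0.001], [0.001, 0.002, -1.0]]
wrist_force: [-2.2, -1.1, 5.3]
opening: 0.0523
finger_force: 47.0
```

In the tool's units: -273 mm / 600 = -0.455, -270 mm / 600 = -0.45.

Call:
{"fn": "move_arm", "kwargs": {"motion": [[0,0,0.0133,0,0,0],[0,0,0.0417,0,0,0],[0,0,0.0833,0,0,0],[0,0,0.12,0,0,0],[0.0017,-0.0033,0.1467,0,0,0],[0.0067,-0.0167,0.1633,0,0,0],[0.0183,-0.0467,0.1717,0,0,0],[0.0333,-0.085,0.1733,0,0,0],[0.05,-0.1283,0.1733,0,0,0],[0.0683,-0.175,0.1733,0,0,0],[0.0867,-0.2217,0.1733,0,0,0],[0.105,-0.2683,0.1733,0,0,0],[0.1233,-0.315,0.1733,0,0,0],[0.1417,-0.3617,0.1733,0,0,0],[0.1583,-0.4033,0.1733,0,0,0],[0.17,-0.4333,0.1733,0,0,0],[0.1767,-0.45,0.1733,0,0,0],[0.1783,-0.455,0.1733,0,0,0],[0.1783,-0.455,0.1733,0,0,0],[0.1783,-0.455,0.1733,0,0,0]]}}

```text
t: 33.38
tcp_pos: [0.5391, 0.0964, 0.2552]
ee_rot: [[-0.138, 0.99, -0.001], [0.99, 0.138, 0.0], [0.0, -0.001, -1.0]]
wrist_force: [-0.1, 0.1, -2.1]
opening: 0.052
finger_force: 47.9
```

In the tool's units: -110 mm / 600 = -0.1833, -109 mm / 600 = -0.1817.

Call:
{"fn": "move_arm", "kwargs": {"motion": [[0,0,-0.0133,0,0,0],[0.0008,-0.0008,-0.0417,0,0,0],[0.0008,-0.0008,-0.08,0,0,0],[0.0008,-0.0008,-0.1167,0,0,0],[0.0008,-0.0008,-0.145,0,0,0],[0.0008,-0.0008,-0.1633,0,0,0],[0.0008,-0.0008,-0.1733,0,0,0],[0.0008,-0.0008,-0.1783,0,0,0],[0.0008,-0.0008,-0.1817,0,0,0],[0.0008,-0.0008,-0.1833,0,0,0],[0.0008,-0.0008,-0.1833,0,0,0]]}}

```text
t: 34.3
tcp_pos: [0.5404, 0.0954, 0.1458]
ee_rot: [[-0.138, 0.99, 0.001], [0.99, 0.138, 0.0], [-0.0, 0.001, -1.0]]
wrist_force: [-0.3, -0.1, -2.0]
opening: 0.0521
finger_force: 47.9
```

Another 1.5 mm down, then release and go to the steel mill.

In the tool's units: -1.7 mm / 600 = -0.0028, -1 mm / 600 = -0.0017.

Call:
{"fn": "move_arm", "kwargs": {"motion": [[0,0,-0.0017,0,0,0],[0,0,-0.0028,0,0,0],[0,0,-0.0028,0,0,0],[0,0,-0.0028,0,0,0]]}}

```text
t: 34.63
tcp_pos: [0.5406, 0.0951, 0.1444]
ee_rot: [[-0.137, 0.991, 0.001], [0.991, 0.137, 0.0], [-0.0, 0.001, -1.0]]
wrist_force: [-0.8, -0.5, 5.7]
opening: 0.052
finger_force: 48.4
```

In the tool's units: 172 mm / 600 = 0.2867, 169 mm / 600 = 0.2817.

Call:
{"fn": "move_arm", "kwargs": {"motion": [[0,0,0,0,0,0],[0,0,0,0,0,0],[0,0,0,0,0,0],[0,0,0,0,0,0],[0,0,0,0,0,0],[0,0,0.0167,0,0,0],[0,0,0.05,0,0,0],[0,0,0.1,0,0,0],[0,0,0.1583,0,0,0],[0,0,0.2167,0,0,0],[0,0,0.2583,0,0,0],[0,0,0.2817,0,0,0],[0,0,0.2867,0,0,0],[0,0,0.2867,0,0,0]], "hand": 80}}

```text
t: 35.8
tcp_pos: [0.5405, 0.0952, 0.3167]
ee_rot: [[-0.138, 0.99, 0.002], [0.99, 0.138, 0.0], [-0.0, 0.002, -1.0]]
wrist_force: [-0.2, 0.6, -1.3]
opening: 0.0801
finger_force: 0.0
```

In the tool's units: 276 mm / 600 = 0.46, 271 mm / 600 = 0.4517.

Call:
{"fn": "move_arm", "kwargs": {"motion": [[0.0033,0.0167,0,0,0,0],[0.0083,0.0533,0,0,0,0],[0.0167,0.1083,0,0,0,0],[0.025,0.1667,0,0,0,0],[0.0333,0.225,0,0,0,0],[0.0417,0.2833,0,0,0,0],[0.05,0.3417,0,0,0,0],[0.0583,0.3917,0,0,0,0],[0.065,0.43,0,0,0,0],[0.0683,0.4517,0,0,0,0],[0.0683,0.46,-0.0133,0,0,0],[0.0683,0.46,-0.0417,0,0,0],[0.0683,0.46,-0.0833,0,0,0],[0.0683,0.46,-0.1267,0,0,0],[0.0683,0.46,-0.1633,0,0,0],[0.0683,0.46,-0.1867,0,0,0],[0.0683,0.46,-0.1983,0,0,0],[0.0683,0.46,-0.2,0,0,0],[0.0683,0.46,-0.2,0,0,0],[0.0683,0.46,-0.2,0,0,0]]}}

```text
t: 37.47
tcp_pos: [0.5814, 0.3713, 0.1965]
ee_rot: [[-0.137, 0.991, 0.001], [0.991, 0.137, 0.001], [0.0, 0.001, -1.0]]
wrist_force: [0.9, -0.6, 1.1]
opening: 0.08
finger_force: 0.0
```

Call:
{"fn": "move_arm", "kwargs": {"motion": [[0,0,0,0,0,0],[0,0,0,0,0,0],[0,0,0,0,0,0],[0,0,0,0,0,0],[0,0,0,0,0,0],[0,0,0,0,0,0]], "hand": 40}}

```text
t: 37.97
tcp_pos: [0.5812, 0.3714, 0.1966]
ee_rot: [[-0.138, 0.99, 0.001], [0.99, 0.138, 0.001], [0.0, 0.001, -1.0]]
wrist_force: [-2.7, -0.5, 4.7]
opening: 0.0492
finger_force: 46.5
```

In the tool's units: -211 mm / 600 = -0.3517, -208 mm / 600 = -0.3467.

Call:
{"fn": "move_arm", "kwargs": {"motion": [[0,0,0.0133,0,0,0],[0,0,0.0417,0,0,0],[0,0,0.0833,0,0,0],[0,0,0.12,0,0,0],[0,0,0.1467,0,0,0],[0,-0.0033,0.1617,0,0,0],[-0.0033,-0.0167,0.1667,0,0,0],[-0.01,-0.0417,0.1667,0,0,0],[-0.0183,-0.0767,0.1667,0,0,0],[-0.0267,-0.1167,0.1667,0,0,0],[-0.0367,-0.1583,0.1667,0,0,0],[-0.0467,-0.2,0.1667,0,0,0],[-0.0567,-0.2417,0.1667,0,0,0],[-0.0667,-0.28,0.1667,0,0,0],[-0.075,-0.3117,0.1667,0,0,0],[-0.08,-0.335,0.1667,0,0,0],[-0.0833,-0.3467,0.1667,0,0,0],[-0.0833,-0.3517,0.1667,0,0,0],[-0.0833,-0.3517,0.1667,0,0,0],[-0.0833,-0.3517,0.1667,0,0,0]]}}

```text
t: 39.63
tcp_pos: [0.5313, 0.1608, 0.2954]
ee_rot: [[-0.138, 0.99, -0.0], [0.99, 0.138, 0.0], [0.0, 0.0, -1.0]]
wrist_force: [-0.2, -0.4, -4.5]
opening: 0.0488
finger_force: 47.9
```

In the tool's units: -106 mm / 600 = -0.1767, -104 mm / 600 = -0.1733.

Call:
{"fn": "move_arm", "kwargs": {"motion": [[0,0,-0.0133,0,0,0],[0,0,-0.0417,0,0,0],[0,0,-0.08,0,0,0],[0,0,-0.115,0,0,0],[0,0,-0.1417,0,0,0],[0,0,-0.1583,0,0,0],[0,0,-0.1683,0,0,0],[0,0,-0.1733,0,0,0],[0,0,-0.1767,0,0,0],[0,0,-0.1767,0,0,0],[0,0,-0.1767,0,0,0]]}}

```text
t: 40.55
tcp_pos: [0.5315, 0.1603, 0.1903]
ee_rot: [[-0.138, 0.99, 0.001], [0.99, 0.138, 0.0], [0.0, 0.001, -1.0]]
wrist_force: [-0.3, 0.2, -2.2]
opening: 0.0487
finger_force: 47.9
```

In the tool's units: -2 mm / 600 = -0.0033, -1 mm / 600 = -0.0017.

Call:
{"fn": "move_arm", "kwargs": {"motion": [[0,0,-0.0017,0,0,0],[0,0,-0.0033,0,0,0],[0,0,-0.0033,0,0,0],[0,0,-0.0033,0,0,0]]}}

```text
t: 40.88
tcp_pos: [0.5316, 0.1602, 0.1886]
ee_rot: [[-0.138, 0.99, 0.002], [0.99, 0.138, 0.0], [0.0, 0.002, -1.0]]
wrist_force: [-2.6, -0.2, 6.2]
opening: 0.049
finger_force: 48.7
```

In the tool's units: 233 mm / 600 = 0.3883, 230 mm / 600 = 0.3833.

Call:
{"fn": "move_arm", "kwargs": {"motion": [[0,0,0,0,0,0],[0,0,0,0,0,0],[0,0,0,0,0,0],[0,0,0,0,0,0],[0,0,0,0,0,0],[0,0,0.0167,0,0,0],[0,0,0.05,0,0,0],[0,0,0.1,0,0,0],[0,0,0.1583,0,0,0],[0,0,0.2167,0,0,0],[-0.0083,0,0.275,0,0,0],[-0.025,0,0.325,0,0,0],[-0.0417,0,0.3633,0,0,0],[-0.05,0,0.3833,0,0,0],[-0.0517,0,0.3883,0,0,0],[-0.0517,0,0.3883,0,0,0],[-0.0517,0,0.3883,0,0,0]], "hand": 80}}

```text
t: 42.3
tcp_pos: [0.5001, 0.1601, 0.42]
ee_rot: [[-0.138, 0.99, -0.001], [0.99, 0.138, -0.0], [-0.0, -0.001, -1.0]]
wrist_force: [0.5, -0.5, 0.3]
opening: 0.0802
finger_force: 0.0
```

Run:
```python
from cell import *
import cv2,numpy as np
s=state();print(s['t'],s['tcp_pos'],s['wrist_force'])
c=capture("wrist");cv2.imwrite("pics/w3.png",c["pixels"])
a=c["pixels"];b=cv2.imread("pics/w0.png");d=capture("side")["pixels"]
o=np.hstack([cv2.resize(a[75:330,225:435],(390,474)),cv2.resize(d[100:340,230:430],(395,474))]);cv2.imwrite("pics/p4.png",o)
```

```text
42.3 [0.50009796 0.16013992 0.42000135] [ 0.53365164 -0.458621    0.32218978]
```

View pics/p4.png

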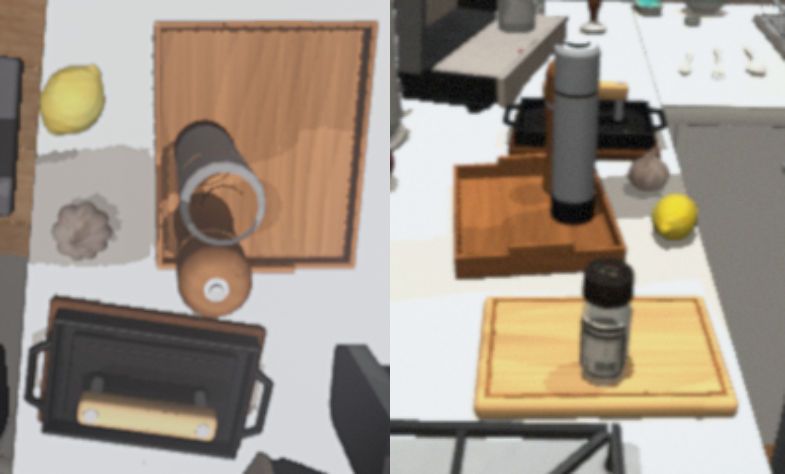

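Both mills are back at the same pixels as before: ring about (345,184), knob about (341,231). The press lies flat in the pan, and the jar stands upright on the board. I'm handing in.

```bash
python3 -c "
from cell import *
print(finish_job())"
```

```text
the job is handed in; nothing more can be done
None
```

I handed the job in at about 42 s: the press was set down edge-first and now lies flat in the griddle, both mills are back where they stood, and the jar is upright on the board. The final pictures show nothing knocked over and the lemon and garlic in place; the hand-in call gave no verdict.

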